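# Find the concealed catch of the battery case and press it

## Task

The tray of the grey battery case is held shut by a concealed catch: one of the five identical pads in the flat top panel gives when pressed, the other four are solid. With the closed fingertips feel gently along the row of pads for the one that gives, press it fully in so that the battery tray springs out, and take the hand away. Let the tray's own spring do the opening without touching the tray, grasp nothing, and leave the timer, tape and marker where they are.

Things in the scene. Friction and masses are not known exactly. Their poses are not given: they have to be found in the camera images.
- battery_case: Low grey case fixed to the table, 140 (its x) x 280 (y) x 60 mm. Origin under its centre; x points away from the robot, y left. In its flat top, in a row along y 48 mm apart, five 42 mm square openings hold grey 40 mm pads, faces 2 mm below the panel. All look alike: four are solid and do not give, one (any) is the catch. A black tray front, 200 x 36 mm, closes its front (-x) face.
- pad_1 (a point): The upper face of the first (leftmost, +y) of the five square pads, at its centre: a point of the case, 25 mm behind the case's centre line (case +x) and 96 mm to its left (+y), 58 mm above the table (panel face 60 mm). Same axes as the case.
- pad_2 (a point): The upper face of the second of the five square pads, at its centre: a point of the case, 25 mm behind the case's centre line (case +x) and 48 mm to its left (+y), 58 mm above the table (panel face 60 mm). Same axes as the case.
- pad_3 (a point): The upper face of the third (middle) of the five square pads, at its centre: a point of the case, 25 mm behind the case's centre line (case +x) and 0 mm to its left, 58 mm above the table (panel face 60 mm). Same axes as the case.
- pad_4 (a point): The upper face of the fourth of the five square pads, at its centre: a point of the case, 25 mm behind the case's centre line (case +x) and 48 mm to its right (-y), 58 mm above the table (panel face 60 mm). Same axes as the case.
- pad_5 (a point): The upper face of the fifth (rightmost, -y) of the five square pads, at its centre: a point of the case, 25 mm behind the case's centre line (case +x) and 96 mm to its right (-y), 58 mm above the table (panel face 60 mm). Same axes as the case.
- catch (a joint): How far the concealed catch is pressed in, in m: 0 at rest, at most 0.006. Its spring starts to give at about 2 N and needs about 6 to 7 N at the bottom. It lets the tray go at about 0.004 and comes back up when released. It is any one of the five pads; the reading does not say which.
- battery_tray (a joint): How far the black battery tray (nine small cells in it) stands out of the front of the case, toward case -x, in m: 0 shut and latched, 0.045 fully out. When the catch lets go, its own spring drives it fully out in about half a second and keeps it there.
- timer: Loose white kitchen timer with a red knob, 62 x 62 x 51 mm, standing behind the case; leave alone. Origin at the centre of its underside.
- tape_roll: Loose roll of tan tape lying flat, 96 mm across, 25 mm high, behind the case; leave alone. Origin at the centre of its underside.
- marker: Loose white marker pen with a black cap, 135 mm long (its y), 17 mm thick, lying to the left of the case; leave alone. Origin at the centre of its underside.

How it is judged:
On the way:
1. the concealed catch is pressed in (over 3.5 mm) (value of joint catch above 0.0035 m), for 0.05 s.
At the end, for the whole second after the job is handed in: The battery tray stands out by more than 38 mm and is at rest, the catch has come back up (pressed less than 1.5 mm), and the timer, tape and marker lie within 15 mm of where they were (value of joint battery_tray above 0.038 m and value of joint catch below 0.0015 m and velocity of joint battery_tray below 0.01 m/s and distance of each of timer, tape_roll, marker from where it was at the start of the episode below 0.015 m); the robot touches nothing.
It fails at once if a loose bystander is moved or lifted by more than 15 mm (distance of any of timer, tape_roll, marker from where it was at the start of the episode above 0.015 m).
It fails at once if the fingers press on anything with more than 60 N (contact force between the fingers and anything else above 60 N).
It fails at once if the hand or arm pushes or pulls the tray (over 3 N) (contact force between any of the fingers, the arm and battery_tray above 3 N).
It also fails if it takes over 45 s, if anything falls off the work surface, if the arm or the gripper's body presses on something with over 40 N, if the wrist force passes 120 N, or if a joint passes its speed limit or range.

## Robot

A 6-joint arm with a two-finger parallel gripper is mounted at the origin on a cart in front of the work surface, level with it; the furniture and walls round the work are solid. World frame = base frame: x ahead of the robot, y to its left, z up, the work surface at z = 0. Lengths are in m, angles in rad, forces in N, time in s.
With the tool pointing down it reaches from about 0.325 to 0.75 m from the base axis. Payload 7.6 kg.
Tool frame: the origin (TCP) lies at the very end of the fingers, on their centre line; the grasp point (between the pads) lies 19 mm behind it; z points along the fingers, y is the line along which they close (so a half turn about z gives the same grasp; the last joint's range is limited). The gripper opens to 85 mm and grips with 20 to 120 N. Pads are 22 mm wide; open, the fingers measure 114 mm over their backs; the gripper's body (76 mm by 85 mm) begins 54 mm behind the grasp point. The pads swing forward as they close: fully open they stand 13 mm farther back than shut.
Start: joints at [-1.223, 0.052, 1.401, -0, 1.689, -0.07], TCP at [0.213, -0.48, 0.231] pointing down, gripper open.
Joint ranges: [-2.9, 2.9], [-0.91, 2.17], [0.12, 2.37], [-1.06, 4.2], [0.26, 2.73], [-2.93, 2.93]. Speed limits (rad/s): [2.57, 2.57, 3.01, 3.14, 3.14, 3.14].

## Interface

Orientations are given as a unit quaternion [x, y, z, w].
In Python, from plant import read_state, read_camera, sign_off gives the robot as it stands.
- The arm moves only by the tool carry_out, never from a script. Its argument "steps" is a list of rows, each an object with "grip": the closure in counts, from 0 (fully open) to 255 (shut); "offset": the shift along the world's x, y, z normalised to -1 to 1, where 1 is 0.05 m, a list of three; "twist": the turn about the world's z normalised to -1 to 1, where 1 is pi rad. In form: [{"grip": grip, "offset": [x, y, z], "twist": twist}, ...]. A call has 1 to 12 rows; each row shifts and turns the commanded pose from where the row before left it; what a row does not reach is not made up. A row lasts 1/8 s, in which the tool goes at most 62.5 mm and 10.7 degrees, less where a joint would pass 70% of its speed; a pose out of reach is approached as far as the arm can. A call with a number of a shift or a turn outside -1 to 1 is refused whole. A call with a gripper value outside its range is refused whole. The fingers move at their own pace and stop on an object; "newtons" is the grip in N (left out, the last holds). Time passes only in rows, so rows that do not move let the fingers close. It gives the time, the measured TCP pose, the force, the opening and the grip force at its end, in the units of the state.
- read_state(): the state, without advancing time (a new reading comes with each control period).
- read_camera(name): name is "scene" or "side" or "wrist"; returns a dict with "frame" (420x560x3 uint8, blue, green, red), "mtx" (3x3 intrinsics, pixels), "rvec" (rotation vector, rad) and "tvec" (3), from world to camera coordinates, as OpenCV has them; the wrist camera has in their place "T_tool_cam" (4x4, takes a point from camera to tool coordinates, whose origin is the TCP and whose axes are the flange's). Camera axes: x right, y down, z forward; pixel columns grow to the right and rows downward; lengths in m; the calibration is good to about 2 mm. The wrist camera is an equidistant fisheye: a pixel r from the principal point sees the ray r / f radians off the axis. A picture is of the moment at which its call begins: read the wrist's pose just before it. There is no depth.
- sign_off(): hands the job in; it is judged then, once.
The state is a dict: "time": time; "joints": joint angles; "qvel": joint speeds; "tau": joint torques, N m; "eef_pos": TCP position; "tcp_rot": TCP orientation; "wrist_force": force on the tool from outside, world axes, zero at the start; "moment": the same for the moment, N m; "width": finger opening in m; "grasp_force": force on a finger pad.
Only numpy, scipy, OpenCV 4.12 (cv2) and the standard library are available. Lean on these libraries where they do the work, as an engineer would, in place of code of your own. Each camera call takes 0.05 s, during which the arm holds its last target. There are 200 camera calls.

## Working session

There is one attempt and no reset: what is moved stays moved. The work goes in short steps, Python scripts to look and compute and a tool call to move; the robot and the scene stay as the last step left them, time stands still between calls to the robot, and variables do not carry over. Pictures are saved under pics/ and viewed, at most 10 in all, crops included, and the job is handed in when it is done.

Besides the shell and the picture viewer there is one more tool, called after ">>>" as name(argument=value, ...) on one line, values as JSON. carry_out: Moves the arm, as the interface text tells. Its arguments: {"type":"object","properties":{"steps":{"type":"array","items":{"type":"object","properties":{"grip":{"type":"number"},"offset":{"type":"array","items":{"type":"number"}},"twist":{"type":"number"}}}},"newtons":{"type":"number"}},"required":["steps"]}

```bash
mkdir -p pics; python3 - <<'E'
from plant import *
import cv2,numpy as np
for n in("scene","side"):
    c=read_camera(n); cv2.imwrite(f"pics/{n}0.png",c["frame"]); print(n,c["mtx"].tolist(),np.ravel(c["rvec"]),np.ravel(c["tvec"]))
s=read_state();print(s)
E
```

```text
scene [[439.59365826842776, 0.0, 279.4997344249819], [0.0, 439.59365826842776, 216.6102121013866], [0.0, 0.0, 1.0]] [ 1.1062079  -2.27483645  1.07060148] [0.49898304 0.27994582 0.6028779 ]
side [[400.38988702048186, 0.0, 279.6305179007671], [0.0, 400.38988702048186, 210.62446536824567], [0.0, 0.0, 1.0]] [ 0.41889662 -2.53829255  1.53254957] [0.60839261 0.07579597 0.8359495 ]
{'time': 0.1, 'joints': array([-1.22327022e+00,  5.27742526e-02,  1.40159267e+00, -4.53127812e-05,
        1.68859882e+00, -7.02966302e-02]), 'qvel': array([-0.00053063, -0.00253937, -0.00164898,  0.00062614, -0.00131212,
        0.00030949]), 'tau': array([ 1.46078324e-03, -3.82581711e+01, -3.60985422e+01, -1.04758865e-04,
        4.75754641e-03, -1.92290787e-05]), 'eef_pos': array([ 0.21295261, -0.47958762,  0.23057181]), 'tcp_rot': array([ 9.78257590e-01,  2.07392421e-01, -1.17145709e-04, -6.76847644e-04]), 'wrist_force': array([-0.42141826, -0.39003543,  0.18011082]), 'moment': array([-0.03229048,  0.00864597,  0.01837182]), 'grasp_force': 0.0, 'width': 0.08563153720150928}
```

View pics/scene0.png

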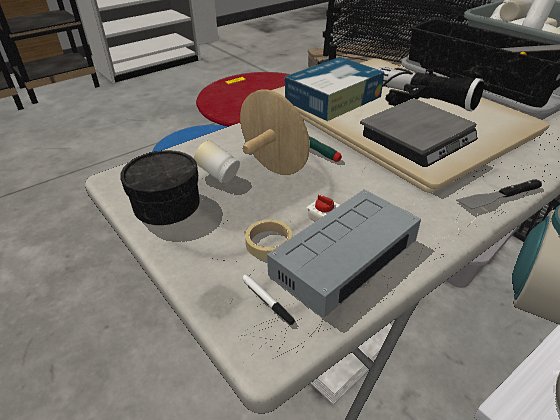

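View pics/side0.png

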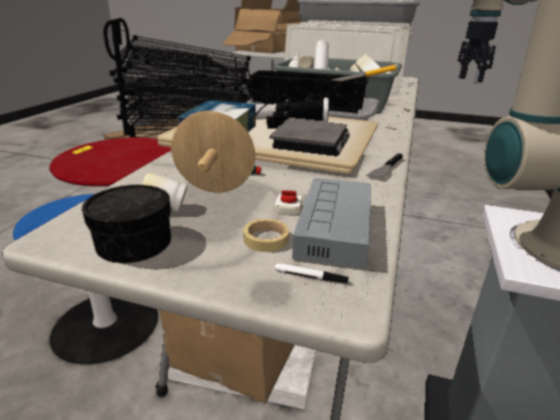

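The scene view shows the case with its top corners around (271,264), (366,191), (420,220) and (325,290). The tray faces lower right, and the pads run from (290,253) to (370,208). I'll zoom in for the exact corners.

```bash
python3 - <<'E'
import cv2
a=cv2.imread("pics/scene0.png")[180:320,250:435]; cv2.imwrite("pics/c1.png",cv2.resize(a,None,fx=4,fy=4,interpolation=cv2.INTER_CUBIC))
E
```

```text
(no output)
```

View pics/c1.png

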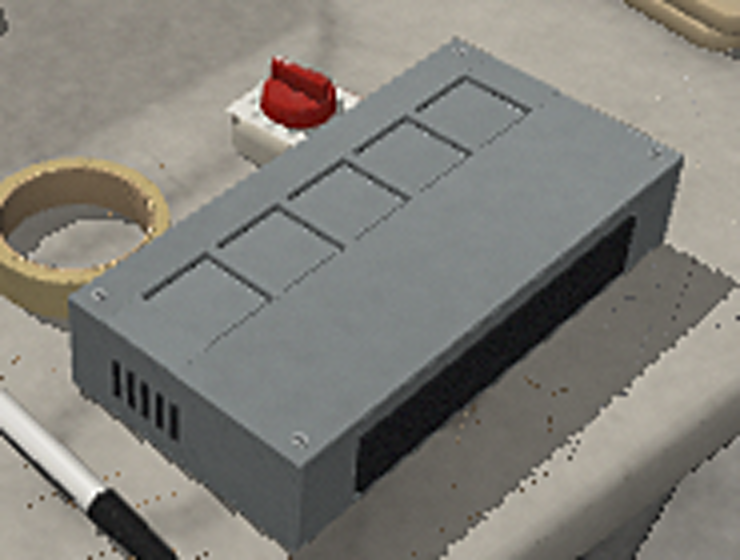

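```bash
python3 - <<'E'
from plant import *
import cv2,numpy as np
from scipy.optimize import least_squares
c=read_camera("scene")
px=np.array([[72,295],[455,38],[683,157],[302,465],[298,548],[75,380],[665,243]])/4+[250,180]
L=np.array([[.07,.14,.06],[.07,-.14,.06],[-.07,-.14,.06],[-.07,.14,.06],[-.07,.14,0],[.07,.14,0],[-.07,-.14,0]])
def W(p,L):
    R=cv2.Rodrigues(np.array([0,0,p[2]]))[0]; return L@R.T+[p[0],p[1],0]
f=lambda p:(cv2.projectPoints(W(p,L),c["rvec"],c["tvec"],c["mtx"],None)[0][:,0]-px).ravel()
r=least_squares(f,[.5,0,0]);print(r.x,np.round(r.fun,1))
P=np.array([[.025,y,.058] for y in(.096,.048,0,-.048,-.096)]);w=W(r.x,P);print(w)
pp=cv2.projectPoints(w,c["rvec"],c["tvec"],c["mtx"],None)[0][:,0];print(((pp-[250,180])*4).round())
d=w-read_state()["eef_pos"];print(d/.05, np.hypot(*w[:,:2].T))
E
```

```text
[0.4834438  0.09503816 0.10584528] [-0.9 -1.1  0.4 -1.2  1.1 -1.4  0.4 -0.6 -0.4  2.1 -0.6  0.9  0.  -0.1]
[[0.4981617  0.1931421  0.058     ]
 [0.5032328  0.14541073 0.058     ]
 [0.50830389 0.09767935 0.058     ]
 [0.51337498 0.04994798 0.058     ]
 [0.51844607 0.00221661 0.058     ]]
[[209. 296.]
 [282. 244.]
 [349. 197.]
 [413. 151.]
 [474. 109.]]
[[ 5.7041367  13.45558897 -3.45359009]
 [ 5.80555855 12.5009615  -3.45359009]
 [ 5.9069804  11.54633403 -3.45359009]
 [ 6.00840225 10.59170656 -3.45359009]
 [ 6.1098241   9.63707909 -3.45359009]] [0.53429295 0.52382013 0.51760419 0.51579906 0.51845081]
```

The fit residuals are under about 2 px, and the projected pad centres fall on the pads. Next I'll close the fingers, align yaw with the case, and go over pad 5.

>>> carry_out(steps=[{"grip":255,"offset":[0.61,0.96,0],"twist":-0.05},{"grip":255,"offset":[0.61,0.96,0],"twist":-0.05},{"grip":255,"offset":[0.61,0.96,0],"twist":0},{"grip":255,"offset":[0.61,0.96,0],"twist":0},{"grip":255,"offset":[0.61,0.96,0],"twist":0},{"grip":255,"offset":[0.61,0.96,0],"twist":0},{"grip":255,"offset":[0.61,0.96,0],"twist":0},{"grip":255,"offset":[0.61,0.96,0],"twist":0},{"grip":255,"offset":[0.61,0.96,0],"twist":0},{"grip":255,"offset":[0.61,0.96,0],"twist":0},{"grip":255,"offset":[0,0,0],"twist":0},{"grip":255,"offset":[0,0,0],"twist":0}], newtons=30)

```text
time: 1.65
eef_pos: [0.5178, -0.0, 0.2309]
tcp_rot: [0.999, 0.052, -0.001, 0.0]
wrist_force: [0.6, -1.1, -1.0]
width: 0.0
grasp_force: 0.0
```

>>> carry_out(steps=[{"grip":255,"offset":[0,0.04,-0.9],"twist":0},{"grip":255,"offset":[0,0,-0.9],"twist":0},{"grip":255,"offset":[0,0,-0.8],"twist":0},{"grip":255,"offset":[0,0,0],"twist":0},{"grip":255,"offset":[0,0,0],"twist":0}])

```text
time: 2.28
eef_pos: [0.5188, 0.0014, 0.1035]
tcp_rot: [0.999, 0.051, 0.001, 0.0]
wrist_force: [-0.4, 0.5, 0.9]
width: 0.0001
grasp_force: 0.0
```

```bash
python3 - <<'E'
from plant import *
import cv2,numpy as np
from scipy.spatial.transform import Rotation as Ro
s=read_state();c=read_camera("wrist");fr=c["frame"];K=c["mtx"];print(s["eef_pos"],s["wrist_force"])
T=np.array(c["T_tool_cam"]);R=Ro.from_quat(s["tcp_rot"]).as_matrix()
a=.10584528;O=np.array([.48344,.09504,0]);Rc=Ro.from_euler('z',a).as_matrix()
def proj(w):
    t=R.T@(w-s["eef_pos"]);p=T[:3,:3].T@(t-T[:3,3]);th=np.arctan2(np.hypot(p[0],p[1]),p[2]);u=p[:2]/np.hypot(*p[:2])*th*K[0,0]
    return u+[K[0,2],K[1,2]]
for y in(.096,.048,0,-.048,-.096):
    q=np.array([proj(O+Rc@[.025+i*.021,y+j*.021,.06]) for i,j in((1,1),(1,-1),(-1,-1),(-1,1))])
    cv2.polylines(fr,[q.round().astype(int).reshape(-1,1,2)],True,(0,0,255),1)
cv2.imwrite("pics/w1.png",fr)
E
```

```text
[0.51883648 0.00135709 0.10348135] [-0.4202263   0.5413835   0.86723179]
```

View pics/w1.png

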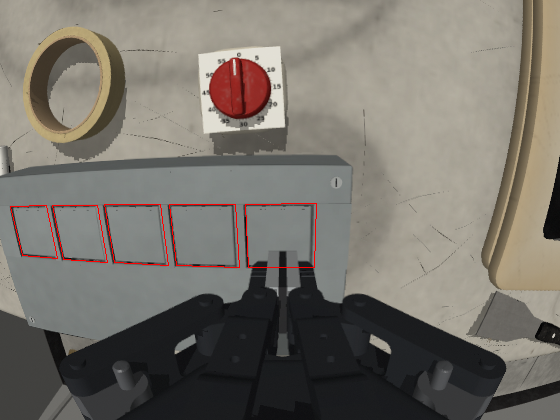

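The overlay matches the pad outlines to about 1 mm, with the fingertips centred on pad 5. Next I'll descend to just above it.

>>> carry_out(steps=[{"grip":255,"offset":[0,0,-0.4],"twist":0},{"grip":255,"offset":[0,0,-0.3],"twist":0},{"grip":255,"offset":[0,0,-0.08],"twist":0},{"grip":255,"offset":[0,0,0],"twist":0},{"grip":255,"offset":[0,0,0],"twist":0}])

```text
time: 2.95
eef_pos: [0.5185, 0.0021, 0.0631]
tcp_rot: [0.999, 0.052, 0.001, 0.0]
wrist_force: [-0.0, -0.5, -0.5]
width: 0.0001
grasp_force: 0.0
```

>>> carry_out(steps=[{"grip":255,"offset":[0,0,-0.04],"twist":0},{"grip":255,"offset":[0,0,-0.04],"twist":0},{"grip":255,"offset":[0,0,0],"twist":0},{"grip":255,"offset":[0,0,0],"twist":0}])

```text
time: 3.45
eef_pos: [0.518, 0.0021, 0.0583]
tcp_rot: [0.999, 0.052, -0.0, 0.0]
wrist_force: [0.0, -0.0, 0.3]
width: -0.0001
grasp_force: 0.0
```

>>> carry_out(steps=[{"grip":255,"offset":[0,0,-0.03],"twist":0},{"grip":255,"offset":[0,0,0],"twist":0},{"grip":255,"offset":[0,0,0],"twist":0}])

```text
time: 3.82
eef_pos: [0.5182, 0.0021, 0.058]
tcp_rot: [0.999, 0.052, 0.0, 0.0]
wrist_force: [-5.8, 0.4, 8.5]
width: -0.0002
grasp_force: 4.2
```

Pad 5 is solid: 8.5 N at z = 0.058. On to pad 4.

>>> carry_out(steps=[{"grip":255,"offset":[0,0,0.25],"twist":0},{"grip":255,"offset":[-0.05,0.475,0],"twist":0},{"grip":255,"offset":[-0.05,0.48,0],"twist":0},{"grip":255,"offset":[0,0,0],"twist":0},{"grip":255,"offset":[0,0,-0.14],"twist":0},{"grip":255,"offset":[0,0,-0.04],"twist":0},{"grip":255,"offset":[0,0,-0.04],"twist":0},{"grip":255,"offset":[0,0,-0.03],"twist":0},{"grip":255,"offset":[0,0,0],"twist":0},{"grip":255,"offset":[0,0,0],"twist":0}])

```text
time: 5.08
eef_pos: [0.5131, 0.0494, 0.058]
tcp_rot: [0.999, 0.052, -0.0, 0.0]
wrist_force: [-6.2, -1.5, 8.2]
width: -0.0
grasp_force: 4.7
```

Pad 4 is solid too. On to pad 3.

>>> carry_out(steps=[{"grip":255,"offset":[0,0,0.25],"twist":0},{"grip":255,"offset":[-0.05,0.475,0],"twist":0},{"grip":255,"offset":[-0.05,0.48,0],"twist":0},{"grip":255,"offset":[0,0,0],"twist":0},{"grip":255,"offset":[0,0,-0.14],"twist":0},{"grip":255,"offset":[0,0,-0.04],"twist":0},{"grip":255,"offset":[0,0,-0.04],"twist":0},{"grip":255,"offset":[0,0,-0.03],"twist":0},{"grip":255,"offset":[0,0,0],"twist":0},{"grip":255,"offset":[0,0,0],"twist":0}])

```text
time: 6.32
eef_pos: [0.5081, 0.0971, 0.058]
tcp_rot: [0.999, 0.052, -0.0, 0.0]
wrist_force: [-5.9, -1.4, 9.0]
width: -0.0001
grasp_force: 4.7
```

Pad 3 is solid. On to pad 2.

>>> carry_out(steps=[{"grip":255,"offset":[0,0,0.25],"twist":0},{"grip":255,"offset":[-0.05,0.475,0],"twist":0},{"grip":255,"offset":[-0.05,0.48,0],"twist":0},{"grip":255,"offset":[0,0,0],"twist":0},{"grip":255,"offset":[0,0,-0.14],"twist":0},{"grip":255,"offset":[0,0,-0.04],"twist":0},{"grip":255,"offset":[0,0,-0.04],"twist":0},{"grip":255,"offset":[0,0,-0.03],"twist":0},{"grip":255,"offset":[0,0,0],"twist":0},{"grip":255,"offset":[0,0,0],"twist":0}])

```text
time: 7.58
eef_pos: [0.5033, 0.1452, 0.0571]
tcp_rot: [0.999, 0.052, 0.0, 0.0]
wrist_force: [-1.9, -2.8, 2.7]
width: 0.0002
grasp_force: 1.6
```

Pad 2 gives: z = 0.0571 at only 2.7 N. Pressing it in.

>>> carry_out(steps=[{"grip":255,"offset":[0,0,-0.03],"twist":0},{"grip":255,"offset":[0,0,-0.03],"twist":0},{"grip":255,"offset":[0,0,-0.03],"twist":0},{"grip":255,"offset":[0,0,0],"twist":0},{"grip":255,"offset":[0,0,0],"twist":0}])

```text
time: 8.2
eef_pos: [0.5034, 0.1453, 0.0526]
tcp_rot: [0.999, 0.052, 0.0, 0.0]
wrist_force: [-0.2, -1.9, 4.9]
width: -0.0003
grasp_force: 2.6
```

The pad is pressed in about 5.4 mm. A little more, hold, then lift straight up.

>>> carry_out(steps=[{"grip":255,"offset":[0,0,-0.03],"twist":0},{"grip":255,"offset":[0,0,0],"twist":0},{"grip":255,"offset":[0,0,0],"twist":0}])

```text
time: 8.57
eef_pos: [0.5035, 0.1453, 0.052]
tcp_rot: [0.999, 0.052, 0.001, 0.0]
wrist_force: [-3.0, -3.3, 10.9]
width: -0.0003
grasp_force: 5.3
```

>>> carry_out(steps=[{"grip":255,"offset":[0,0,0.2],"twist":0},{"grip":255,"offset":[0,0,0.5],"twist":0},{"grip":255,"offset":[0,0,0.9],"twist":0},{"grip":255,"offset":[0,0,0.9],"twist":0},{"grip":255,"offset":[0,0,0.5],"twist":0},{"grip":255,"offset":[0,0,0],"twist":0},{"grip":255,"offset":[0,0,0],"twist":0},{"grip":255,"offset":[0,0,0],"twist":0}])

```text
time: 9.57
eef_pos: [0.5024, 0.1453, 0.199]
tcp_rot: [0.999, 0.052, -0.002, 0.0]
wrist_force: [-0.1, 0.0, 0.1]
width: -0.0001
grasp_force: 0.0
```

```bash
python3 - <<'E'
from plant import *
import cv2
cv2.imwrite("pics/s2.png",read_camera("scene")["frame"])
E
```

```text
(no output)
```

View pics/s2.png

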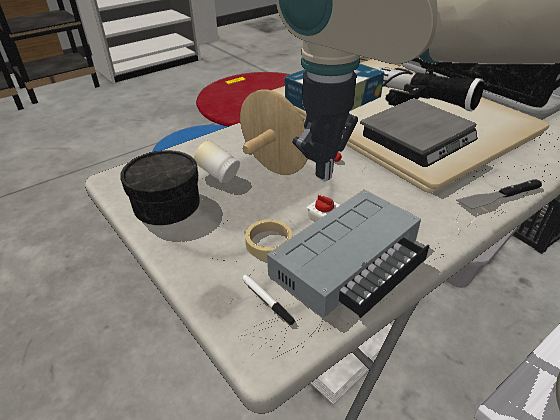

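The tray stands fully out with its cells showing, around (390,280). The timer, tape and marker are where they were, and the hand is clear above the case.

```bash
python3 -c "
from plant import *
print(sign_off())"
```

```text
the job is handed in; nothing more can be done
None
```

The catch was pad 2: I pressed it fully in, the tray sprang out on its own, and I handed the job in with the hand clear and the timer, tape and marker unmoved in the last picture.

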